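Tip a finned power module over and push it home in the test dock

ROBOT

A 7-joint arm with a two-finger parallel gripper is mounted at the origin on the work surface. World frame = base frame: x ahead of the robot, y to its left, z up, the work surface at z = 0. Lengths are in m, angles in rad, forces in N, time in s.
With the tool pointing down it reaches from about 0.425 to 0.8 m from the base axis. Payload 8.3 kg.
Tool frame: the origin (TCP) lies at the very end of the fingers, on their centre line; the grasp point (between the pads) lies bot.pinch_z behind it (bot.pinch_z is the distance from the TCP to the grasp point, in m); z points along the fingers, y is the direction in which the jaws open and shut (so a half turn about z gives the same grasp; the last joint's range is limited). The gripper opens to 85 mm and grips with 20 to 120 N. Pads are 22 mm wide; open, the fingers measure 114 mm over their backs; the gripper's body (76 mm by 85 mm) begins 54 mm behind the grasp point. The pads swing forward as they close: fully open they stand 13 mm farther back than shut.
Start: joints at [1.153, 0.383, 0.016, 1.37, -0.006, 1.388, -0.046], TCP at [0.217, -0.586, 0.231] pointing down, gripper open.
Joint ranges: [-2.95, 2.95], [-0.25, 2.06], [-1.52, 1.56], [0.18, 2.33], [-1.44, 4.58], [0.02, 2.06], [-3.01, 3.01]. Speed limits (rad/s): [2.39, 2.39, 3.01, 3.01, 3.14, 3.14, 3.14].

INTERFACE

Orientations are given as a 3x3 rotation matrix whose columns are the frame's x, y, z axes.
In Python, from workcell import bot gives the robot as it stands. The module is installed in compiled form; this text tells all that it offers.
- The arm moves only by the tool apply_moves, never from a script. Its argument "rows" is a list of rows, each a list of 7 numbers: the shift along the tool's x, y, z in mm, then the turn, a rotation vector about the tool's x, y, z in rad, then the closure, from 0 (fully open) to 1 (shut). In form: [[x, y, z, rx, ry, rz, claw], ...]. A call has 1 to 10 rows; each row is the pose to reach, as a shift and turn from the pose commanded when the call began, along the tool's axes at that moment; what a row does not reach only later rows make up. A row lasts 1/8 s, in which the tool goes at most 62.5 mm and 10.7 degrees, less where a joint would pass 70% of its speed; a pose out of reach is approached as far as the arm can. A call with a gripper value outside its range is refused whole. The fingers move at their own pace and stop on an object; the grip force is fixed at half the most. Time passes only in rows, so rows that repeat a pose let the fingers close. It gives the time, the measured TCP pose, the force and the opening at its end, in the units of the state.
- bot.read_state(): the state, without advancing time (a new reading comes with each control period).
- bot.snapshot(name): name is "scene" or "top" or "wrist"; returns a dict with "image" (480x640x3 uint8, red, green, blue), "depth" (480x640 float32, m along the optical axis (not along the pixel's ray), 0 where there is no reading), "fx", "fy", "cx", "cy" (pixels), "extrinsics" (4x4, takes a point from world to camera coordinates). Camera axes: x right, y down, z forward; pixel columns grow to the right and rows downward; lengths in m; the calibration is good to about 2 mm. A picture is of the moment at which its call begins.
- bot.job_done(): hands the job in, once; it reports no verdict.
The state is a dict: "clock": time; "q": joint angles; "joint_vel": joint speeds; "joint_torque": joint torques, N m; "position": TCP position; "orientation": TCP orientation; "ft_force": force on the tool from outside, world axes, zero at the start; "moment": the same for the moment, N m; "gripper_width": opening from 0.0 (shut) to 1.0 (fully open).
Only numpy, scipy, OpenCV 4.12 (cv2) and the standard library are available. Lean on these libraries where they do the work, as an engineer would, in place of code of your own. Each camera call takes 0.05 s, during which the arm holds its last target.

TASK

The finned power module is standing on its tail end in front of the test dock. Push it over, high on its finned side, so that it topples towards the dock onto its flat base plate, fins up; then slide it along the mat, without picking it up, in between the guide rails, and push its tail, firmly but without ramming, until its nose is pressed tight against the rubber face of the contact head and the catch has snapped down into the slot across the fins. Leave the capacitor, the screwdriver and the parts tray where they are, and let go of everything at the end.

Things in the scene. Friction and masses are not known exactly. Their poses are not given: they have to be found in the camera images.
- module: Aluminium power module 120 x 52 x 40 mm, 0.4 to 0.75 kg, starts standing on its 52 x 40 tail end. Origin: centre of the tail end face. z: along its length from tail to nose (up at the start); x: outward normal of the flat base plate (at x = +20 mm); y: along the width. Fins cover the other broad side (x = -20 mm). Home: x points down, z along the dock's x.
- module_mid (a point): Middle of the module, 60 mm from the tail, half way through its thickness: 60 mm up while it stands, 20 mm when it lies. Pushed on the fins 80 to 110 mm up, towards its +x, it tips, balances at about 16 degrees and then falls by itself onto the base plate, sliding only a few mm.
- module_slot (a point): Middle of the cross slot that cuts the five lengthwise fins (10 mm high, 5 mm thick, 11 mm pitch): at fin-tip height, 93 mm from the tail; slot 22 mm wide (82 to 104 mm from the tail) and 10 mm deep.
- module_nose (a point): Centre of the module's contact nose end face, 120 mm from the tail.
- dock: Fixed test dock: two steel rails 26 mm high, 55 mm apart, no floor between them (the module slides on the bench mat). Origin: centre of the mouth, at bench height; x: loading direction, z up. At the start the module stands 170 to 195 mm before the mouth, up to 20 mm aside, its x along the dock's x within 0.4 rad.
- dock_rails (a point): Centre line of the dock, 22 mm inside the mouth, at bench height, where the straight rails begin (they end at 182 mm). From here to the mouth the lead-ins flare to about 70 mm apart, 45 mm out on either side. Home, the tail lies from 60 mm outside to 10 mm inside the mouth, often no room to grip: push the tail face with shut fingers at 10 to 25 mm height.
- contacts (a joint): Travel (m) of the spring contact bar of the grey head clamped across the rails: 0 free, 1.5 N at first, 4 N at 5 mm; from 5.5 mm the nose presses the head's stiff rubber face (8 N/mm): 11 to 16 N there is a good firm fit, over 20 N harms it. Head place not measured: the free bar's face lies anywhere 60 to 120 mm inside the mouth, to be found by feel or sight.
- catch (a joint): Angle (rad) of the steel spring catch on the head: 0 down; from 30 mm before home the fins lift it to about 0.17 as the module slides under it, and it drops back to 0 into the cross slot when the contacts are in by about 3 mm. That takes up to about 12 N at the tail, of which 2 to 5 N is the module's drag on the mat.
- capacitor: Bystander: grey can capacitor standing beside the rails, 35 mm diameter, 62 mm high; origin at the centre of its foot.
- screwdriver: Bystander: screwdriver lying on the bench, 170 mm long along its x.
- tray: Bystander: black parts tray 75 x 105 x 25 mm; origin at the centre of its underside.
Things that resemble listed ones, but are neither listed nor needed, are in the scene too. Several things have the shape of the module; the one meant has the colours described above.

How it is judged:
By the outcome, as a careful person would: the job done as asked, in the order asked, and still so for the second after the job is handed in, with the robot touching nothing.
It also fails if it takes over 64 s, if anything falls off the work surface, if the arm or the gripper's body presses on something with over 40 N, if the wrist force passes 120 N, or if a joint passes its speed limit or range.

## Working session

There is one attempt and no reset: what is moved stays moved. The work goes in short steps, Python scripts to look and compute and a tool call to move; the robot and the scene stay as the last step left them, time stands still between calls to the robot, and variables do not carry over. Pictures are saved under pics/ and viewed, and the job is handed in when it is done.

Besides the shell and the picture viewer there is one more tool, called as name([rows], argument=value, ...), one row to a line, values as JSON. apply_moves: Moves the arm, as the interface text tells. Its arguments: {"type":"object","properties":{"rows":{"type":"array","items":{"type":"array","items":{"type":"number"}}}},"required":["rows"]}

```bash
mkdir -p pics; cat > h.py <<'E'
import numpy as np, cv2
from workcell import bot
def snap(n,f):
    s=bot.snapshot(n); cv2.imwrite('pics/'+f,s['image'][:,:,::-1]); np.savez('/tmp/'+n+'.npz',**s); return s
def ld(n): return dict(np.load('/tmp/'+n+'.npz'))
def ray(s,u,v):
    E=s['extrinsics'];R=E[:3,:3];t=E[:3,3]
    d=np.array([(u-s['cx'])/s['fx'],(v-s['cy'])/s['fy'],1.]);return -R.T@t,R.T@d
def onz(s,u,v,z=0.):
    c,d=ray(s,u,v);return c+d*(z-c[2])/d[2]
def dep(s,u,v):
    c,d=ray(s,u,v);return c+d*s['depth'][int(v),int(u)]
E
python3 - <<'E'
from h import *
np.set_printoptions(precision=4,suppress=True)
for n in('scene','top'):
    s=snap(n,n+'0.png');c,d=ray(s,320,240);print(n,c,d,s['fx'])
st=bot.read_state();print({k:(np.round(v,4)) for k,v in st.items()},bot.pinch_z)
E
```

```text
scene [0.9355 0.178  0.6765] [-0.5558 -0.2045 -0.8058] 475.45192040762345
top [0.4939 0.0242 0.8622] [ 0.0399  0.0236 -0.999 ] 605.7841936184452
{'clock': np.float64(0.1), 'q': array([ 1.1531,  0.3842,  0.0164,  1.3711, -0.0063,  1.3882, -0.0465]), 'joint_vel': array([-0.0025, -0.0004,  0.0004, -0.0037,  0.0016,  0.001 ,  0.0003]), 'joint_torque': array([  0.0025, -62.9133,   0.8471, -37.2757,   0.0165,   0.0104,
        -0.0001]), 'position': array([ 0.217 , -0.5856,  0.2304]), 'orientation': array([[ 0.9377,  0.3474, -0.0007],
       [ 0.3474, -0.9377,  0.0017],
       [-0.0001, -0.0018, -1.    ]]), 'ft_force': array([-0.0046, -0.1557,  0.1857]), 'moment': array([ 0.0025, -0.0221,  0.0255]), 'gripper_width': np.float64(0.9995)} 0.0187
```

View pics/scene0.png

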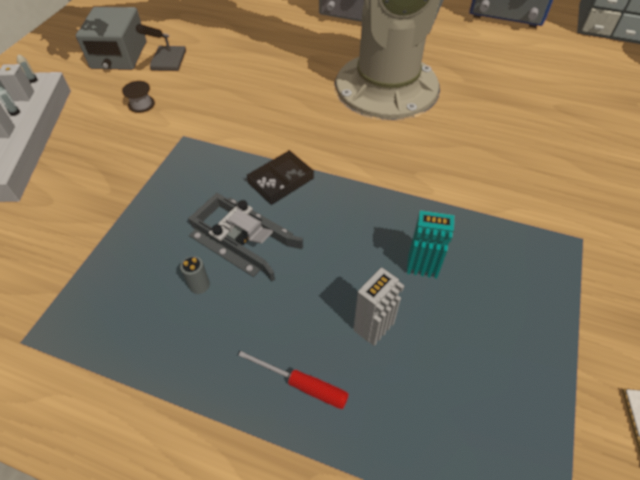

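View pics/top0.png

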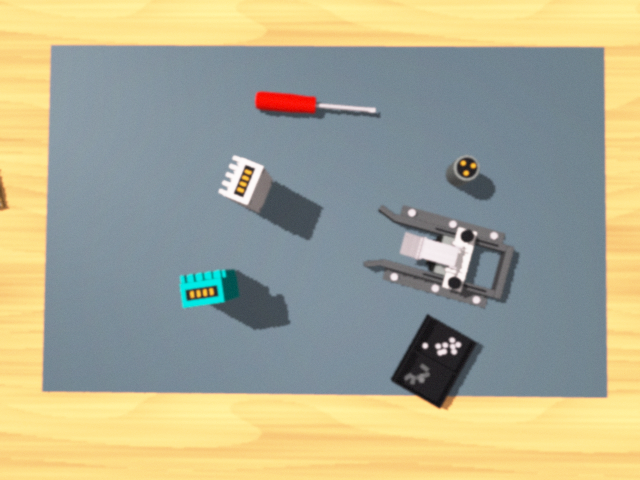

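Candidates: the aluminium module at top (243,182), the teal one of the same shape at (205,290). The description (aluminium, in front of the dock mouth) picks (243,182). Next I crop both it and the dock.

```bash
python3 - <<'E'
from h import *
s=ld('top');im=s['image'][:,:,::-1]
a=cv2.resize(im[135:235,200:330],None,fx=6,fy=6,interpolation=cv2.INTER_CUBIC);cv2.imwrite('pics/c1.png',a)
a=cv2.resize(im[190:320,355:525],None,fx=4.6,fy=4.6,interpolation=cv2.INTER_CUBIC);cv2.imwrite('pics/c2.png',a)
E
```

```text
(no output)
```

View pics/c1.png

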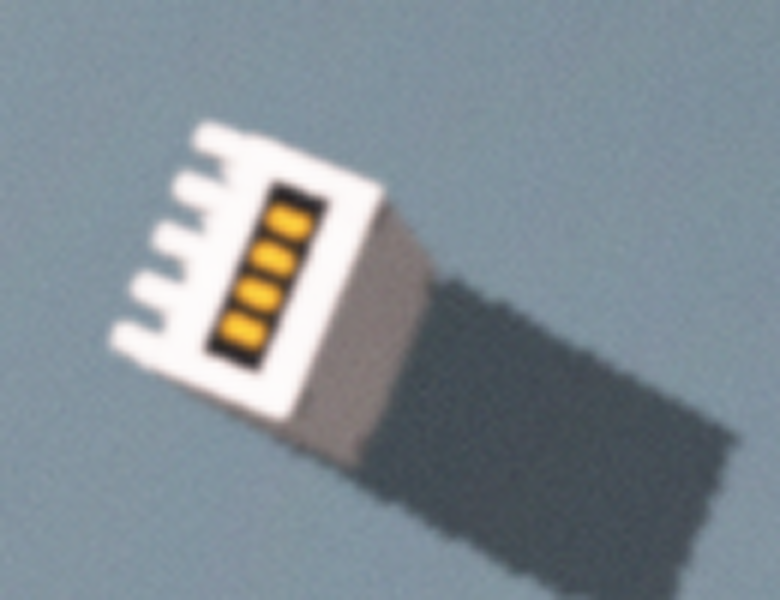

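View pics/c2.png

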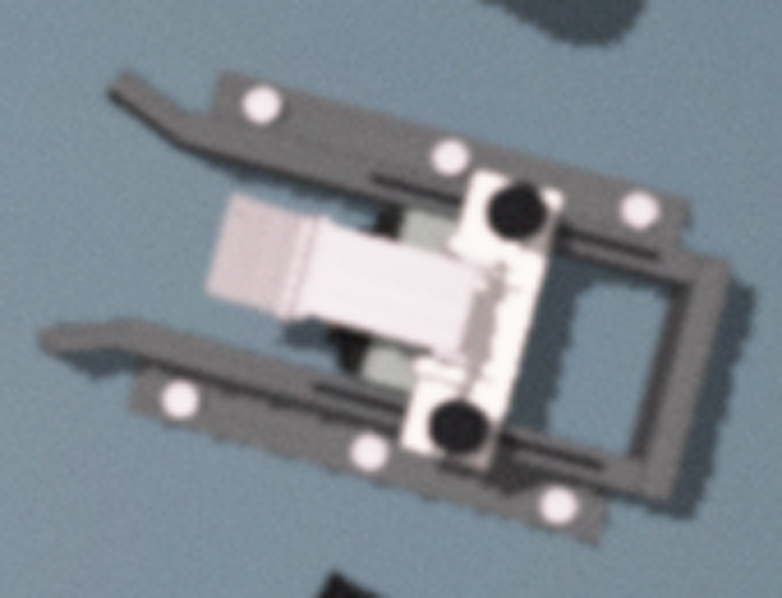

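The crop at top (243,182) confirms it: fins up-left, base plate facing right towards the dock. In the dock crop, the three screw pairs mark the centre line and the lead-in tips are at about (380,207) and (365,264). Now metric values.

```bash
python3 - <<'E'
from h import *
np.set_printoptions(precision=4,suppress=True)
s=ld('top')
C=lambda u,v:(200+u/6-.4,135+v/6-.4)
D=lambda u,v:(355+u/4.6-.4,190+v/4.6-.4)
b1,b2,f1,f2=[onz(s,*C(*p),.12) for p in((382,187),(290,420),(203,122),(108,345))]
print('mod',b1,b2,f1,f2)
cen=(b1+b2+f1+f2)/4;y=b1-b2;x=(b1+b2-f1-f2);print('cen',cen,np.linalg.norm(y),np.linalg.norm(x)/2,'x ang',np.arctan2(x[1],x[0]),np.arctan2(y[1],y[0]))
# foot visible edge base plate at z=0
print('foot base', onz(s,*C(437,272),0),onz(s,*C(360,465),0))
up=[(262,105),(450,157),(640,210)];lo=[(180,400),(369,452),(558,506)]
print('screw z',[dep(s,*D(*p)) for p in up+lo])
zs=np.mean([dep(s,*D(*p))[2] for p in up+lo])
m=[(onz(s,*D(*a),zs)+onz(s,*D(*b),zs))/2 for a,b in zip(up,lo)];print('mid',m)
d=m[2]-m[0];ang=np.arctan2(d[1],d[0]);print('dock ang',ang)
print('angles lines',[np.arctan2(*(onz(s,*D(*l[2]),zs)-onz(s,*D(*l[0]),zs))[1::-1]) for l in(up,lo)])
ex=np.array([np.cos(ang),np.sin(ang)]);ey=np.array([-ex[1],ex[0]])
for n,p in dict(tipU=(112,88),tipL=(45,345),kneeU=(183,140),kneeL=(120,330),inU=(360,195),inL=(290,368)).items():
    q=onz(s,*D(*p),.026)[:2]-m[0][:2];print(n,onz(s,*D(*p),.026),q@ex,q@ey,dep(s,*D(*p))[2])
for n,p in dict(catch=(220,250),catch2=(300,270),bar=(425,240),barblk=(390,220),clamp=(490,215),mid=(400,290)).items():
    P=dep(s,*D(*p));q=P[:2]-m[0][:2];print(n,P,q@ex,q@ey)
q=cen[:2]-m[0][:2];print('module rel',q@ex,q@ey)
for n,p in dict(cap=(466,168),drv1=(262,102),drv2=(377,110),t1=(430,316),t2=(481,345),t3=(392,379),t4=(440,406)).items(): print(n,dep(s,*p))
E
```

```text
mod [0.6146 0.1126 0.12  ] [0.5664 0.1309 0.12  ] [0.6278 0.1496 0.12  ] [0.5816 0.1685 0.12  ]
cen [0.5976 0.1404 0.12  ] 0.05153624879139321 0.039961988398352556 x ang -1.93394554527432 -0.36306494717120164
foot base [0.6138 0.1135 0.    ] [0.5675 0.1313 0.    ]
screw z [array([ 0.5683, -0.085 ,  0.0036]), array([ 0.5526, -0.1427,  0.0046]), array([ 0.5368, -0.2009,  0.0046]), array([ 0.4773, -0.0602,  0.0038]), array([ 0.4618, -0.1184,  0.002 ]), array([ 0.4458, -0.1763,  0.0022])]
mid [array([ 0.5228, -0.0726,  0.0035]), array([ 0.5073, -0.1305,  0.0035]), array([ 0.4913, -0.1886,  0.0035])]
dock ang -1.8357305278935128
angles lines [np.float64(-1.8356823127606283), np.float64(-1.83577888459061)]
tipU [ 0.5712 -0.0371  0.026 ] -0.046897906090798934 0.037398065064402006 -0.002645022458240609
tipL [ 0.4938 -0.0175  0.026 ] -0.04560700956939836 -0.042419407711834084 0.024437354213039053
kneeU [ 0.5557 -0.0585  0.026 ] -0.02220159990213711 0.028035786992024345 0.022501826529640057
kneeL [ 0.4985 -0.0399  0.026 ] -0.02518639836667112 -0.03202908480168804 0.026139343897456424
inU [ 0.5
[... 175 characters left out ...]

catch [ 0.5222 -0.0679  0.0421] -0.004340575175857979 -0.0018488990335921434
catch2 [ 0.5166 -0.0923  0.0359] 0.020626514997926868 -0.0007958259576559741
bar [ 0.5261 -0.1306  0.0283] 0.05513904325904077 0.01838990110596994
barblk [ 0.5321 -0.1205  0.0267] 0.04375548228312578 0.021487176615760124
clamp [ 0.533  -0.1466  0.0448] 0.06870189468006288 0.02915466369402195
mid [ 0.5106 -0.1188  0.053 ] 0.047805758341127165 0.0003259711851734185
module rel -0.2251710011744968 0.016391390867187713
cap [ 0.6232 -0.15    0.0593]
drv1 [0.7205 0.1272 0.0217]
drv2 [ 0.7159 -0.0356 -0.0011]
t1 [ 0.4239 -0.1084  0.0231]
t2 [ 0.3816 -0.1843 -0.0015]
t3 [ 0.3361 -0.0571  0.0171]
t4 [ 0.3011 -0.1224  0.0224]
```

```bash
cat >> h.py <<'E'
np.set_printoptions(precision=4,suppress=True)
def tgt(pos,yang):
    st=bot.read_state();R=st['orientation'];c,s=np.cos(yang),np.sin(yang)
    Rd=np.array([[-s,c,0],[c,s,0],[0,0,-1.]]).T.reshape(3,3).T
    Rd=np.column_stack([(-s,c,0),(c,s,0),(0,0,-1.)])
    from scipy.spatial.transform import Rotation as Q
    return np.round(R.T@(np.array(pos)-st['position'])*1000,1),np.round(Q.from_matrix(R.T@Rd).as_rotvec(),4)
def S():
    st=bot.read_state();print('t',st['clock'],'p',st['position'],'yang',np.arctan2(st['orientation'][1,1],st['orientation'][0,1]),'z',st['orientation'][:,2],'F',st['ft_force'],'w',st['gripper_width'])
E
python3 - <<'E'
from h import *
S();print(tgt((.623,.207,.20),-.363))
E
```

```text
t 0.1 p [ 0.217  -0.5856  0.2304] yang -1.215973650691564 z [-0.0007  0.0017 -1.    ] F [-0.0046 -0.1557  0.1857] w 0.9995273196581971
(array([ 656.1, -602.1,   31.4]), array([-0.0017, -0.0007, -0.853 ]))
```

apply_moves([
  [44, -40, 0, 0, 0, -0.06, 1],
  [88, -80, 0, 0, 0, -0.12, 1],
  [131, -120, 0, 0, 0, -0.17, 1],
  [175, -160, 0, 0, 0, -0.23, 1],
  [219, -200, 0, 0, 0, -0.28, 1],
  [262, -240, 0, 0, 0, -0.34, 1],
  [306, -280, 0, 0, 0, -0.4, 1],
  [350, -320, 0, 0, 0, -0.45, 1],
  [394, -361, 0, 0, 0, -0.51, 1],
  [437, -401, 0, 0, 0, -0.57, 1],
])

```text
clock: 1.35
position: [0.488, -0.0564, 0.2312]
orientation: [[0.601, 0.8, -0.0], [0.8, -0.601, -0.0], [-0.0, 0.0, -1.0]]
ft_force: [0.5, -0.6, -0.3]
gripper_width: -0.001
```

```bash
python3 - <<'E'
from h import *
S();print(tgt((.623,.207,.20),-.363))
E
```

```text
t 1.35 p [ 0.488  -0.0564  0.2312] yang -0.6441400506114159 z [-0.     -0.0001 -1.    ] F [ 0.5454 -0.6455 -0.2545] w -0.0009615847547723528
(array([291.7, -50.2,  31.2]), array([ 0.    ,  0.0001, -0.2811]))
```

apply_moves([
  [50, -8, 5, 0, 0, -0.05, 1],
  [100, -17, 10, 0, 0, -0.1, 1],
  [150, -26, 15, 0, 0, -0.15, 1],
  [200, -34, 20, 0, 0, -0.2, 1],
  [250, -43, 25, 0, 0, -0.25, 1],
  [285, -50, 30, 0, 0, -0.28, 1],
  [292, -50, 60, 0, 0, -0.281, 1],
  [292, -50, 100, 0, 0, -0.281, 1],
  [292, -50, 134, 0, 0, -0.281, 1],
  [292, -50, 134, 0, 0, -0.281, 1],
])

```text
clock: 2.6
position: [0.6213, 0.2039, 0.0938]
orientation: [[0.357, 0.934, -0.006], [0.934, -0.357, -0.002], [-0.004, -0.005, -1.0]]
ft_force: [1.1, -1.2, 0.4]
gripper_width: 0.0
```

```bash
python3 - <<'E'
from h import *
S();print(tgt((.6047,.159,.096),-.363))
snap('scene','scene1.png')
E
```

```text
t 2.6 p [0.6213 0.2039 0.0938] yang -0.36481112159532075 z [-0.0064 -0.0022 -1.    ] F [ 1.1086 -1.2424  0.3552] w 0.00041914005337119915
(array([-47.9,   0.5,  -2. ]), array([-0.0052,  0.0043, -0.0018]))
```

View pics/scene1.png

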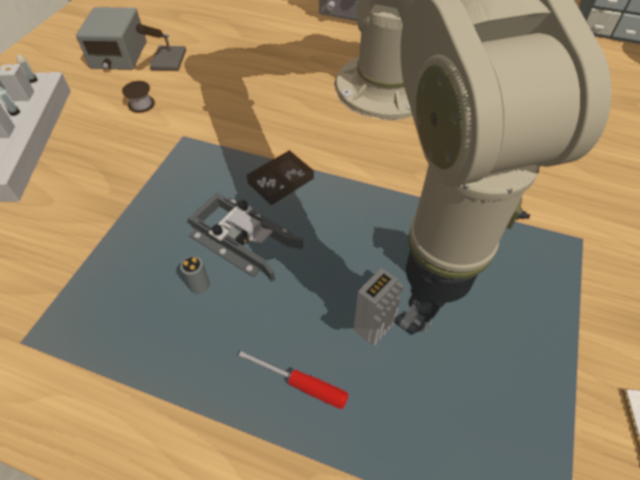

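Scene shows the shut fingers at (415,315), just behind the finned side of the module (375,305). Push slowly, first half of the tip.

apply_moves([
  [-12, 0, 0, 0, 0, 0, 1],
  [-24, 0, 0, 0, 0, 0, 1],
  [-32, 0, 0, 0, 0, 0, 1],
  [-36, 0, 0, 0, 0, 0, 1],
  [-40, 0, 0, 0, 0, 0, 1],
  [-44, 0, 0, 0, 0, 0, 1],
  [-48, 0, 0, 0, 0, 0, 1],
  [-51, 0, 0, 0, 0, 0, 1],
  [-54, 0, 0, 0, 0, 0, 1],
  [-54, 0, 0, 0, 0, 0, 1],
])

```text
clock: 3.9
position: [0.6041, 0.1542, 0.0972]
orientation: [[0.357, 0.934, -0.0], [0.934, -0.357, -0.0], [-0.0, -0.0, -1.0]]
ft_force: [0.8, 0.2, -0.1]
gripper_width: -0.001
```

```bash
python3 - <<'E'
from h import *
S()
a=snap('scene','x.png');b=snap('top','x.png')
cv2.imwrite('pics/tip1.png',np.hstack([cv2.resize(a['image'][200:360,300:500,::-1],(400,320)),cv2.resize(b['image'][130:290,180:380,::-1],(400,320))]))
E
```

```text
t 3.9 p [0.6041 0.1542 0.0972] yang -0.36544220354856494 z [-0.0003 -0.0003 -1.    ] F [ 0.8384  0.2345 -0.1005] w -0.0008847819112159235
```

View pics/tip1.png

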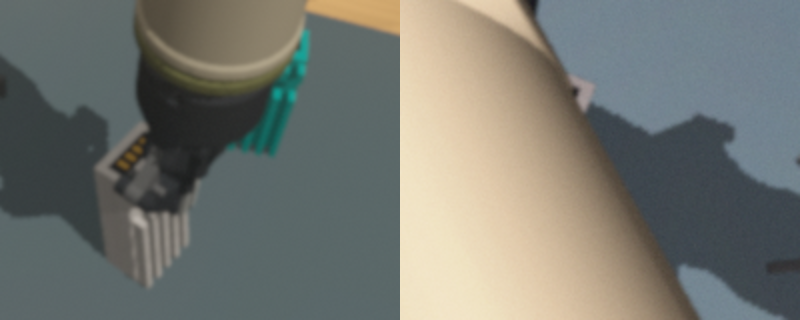

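The module is tilting forward with its foot in place. Continue past balance.

apply_moves([
  [-3, 0, 0, 0, 0, 0, 1],
  [-6, 0, 0, 0, 0, 0, 1],
  [-9, 0, 0, 0, 0, 0, 1],
  [-12, 0, 0, 0, 0, 0, 1],
  [-15, 0, 0, 0, 0, 0, 1],
  [-18, 0, 0, 0, 0, 0, 1],
  [-18, 0, 0, 0, 0, 0, 1],
  [-18, 0, 0, 0, 0, 0, 1],
])

```text
clock: 5.0
position: [0.5978, 0.1379, 0.0974]
orientation: [[0.357, 0.934, 0.0], [0.934, -0.357, 0.0], [0.0, 0.0, -1.0]]
ft_force: [0.5, 0.7, 0.1]
gripper_width: -0.001
```

```bash
python3 - <<'E'
from h import *
S()
a=snap('scene','scene2.png');b=snap('top','top2.png')
E
```

```text
t 5.0 p [0.5978 0.1379 0.0974] yang -0.3648765351392548 z [ 0.0001  0.0002 -1.    ] F [0.484  0.6806 0.0962] w -0.0007920329407632623
```

View pics/scene2.png

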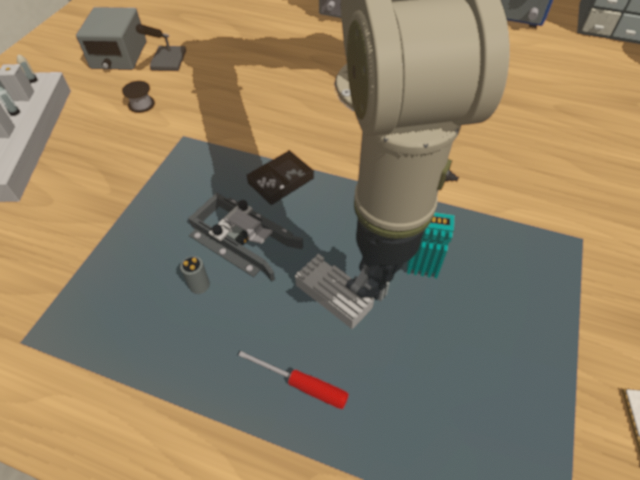

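It has fallen onto the base plate, fins up, at scene (335,290), nose towards the dock. Retreat and measure.

apply_moves([
  [10, 0, -20, 0, 0, 0, 0],
  [30, 0, -60, 0, 0, 0, 0],
  [60, 0, -100, 0, 0, 0, 0],
  [90, 0, -120, 0, 0, 0, 0],
  [90, 0, -120, 0, 0, 0, 0],
])

```text
clock: 5.72
position: [0.63, 0.2257, 0.2192]
orientation: [[0.353, 0.936, 0.003], [0.936, -0.353, 0.003], [0.004, 0.001, -1.0]]
ft_force: [0.3, 0.4, -0.0]
gripper_width: 0.997
```

```bash
python3 - <<'E'
from h import *
S()
a=snap('wrist','wrist3.png');b=snap('top','top3.png')
E
```

```text
t 5.725 p [0.63   0.2257 0.2192] yang -0.3609412001691344 z [ 0.0025  0.0032 -1.    ] F [ 0.2759  0.4413 -0.0132] w 0.9973824657834177
```

View pics/wrist3.png

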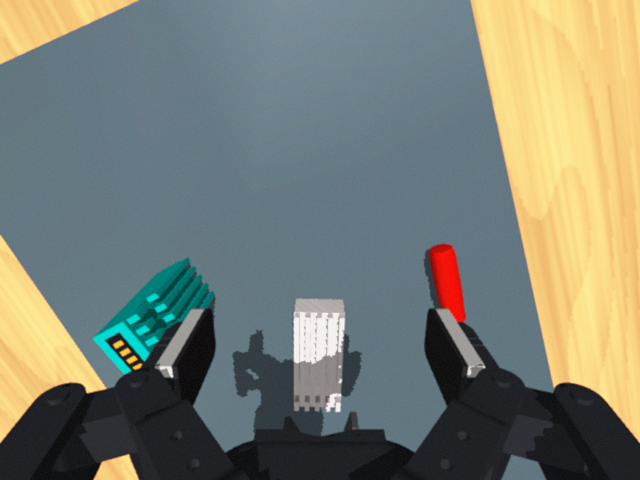

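View pics/top3.png

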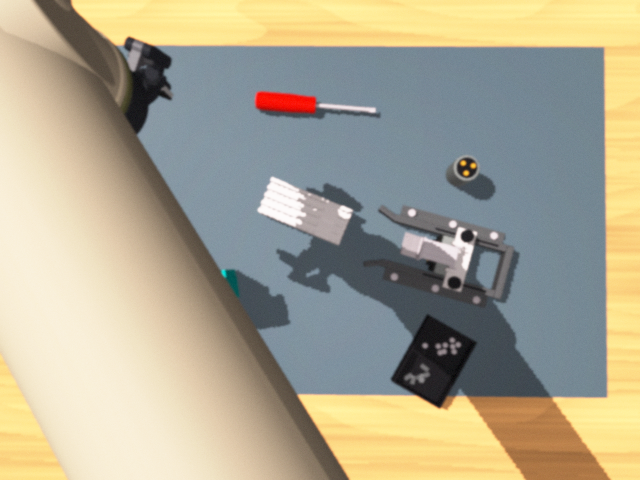

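Clear top view: module lies with its tail at about (267,195), nose at (347,227), dock mouth at (373,237). Crop to measure the corners.

```bash
python3 - <<'E'
from h import *
s=ld('top');im=s['image'][:,:,::-1]
cv2.imwrite('pics/c3.png',cv2.resize(im[165:265,245:378],None,fx=6,fy=6,interpolation=cv2.INTER_CUBIC))
E
```

```text
(no output)
```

View pics/c3.png

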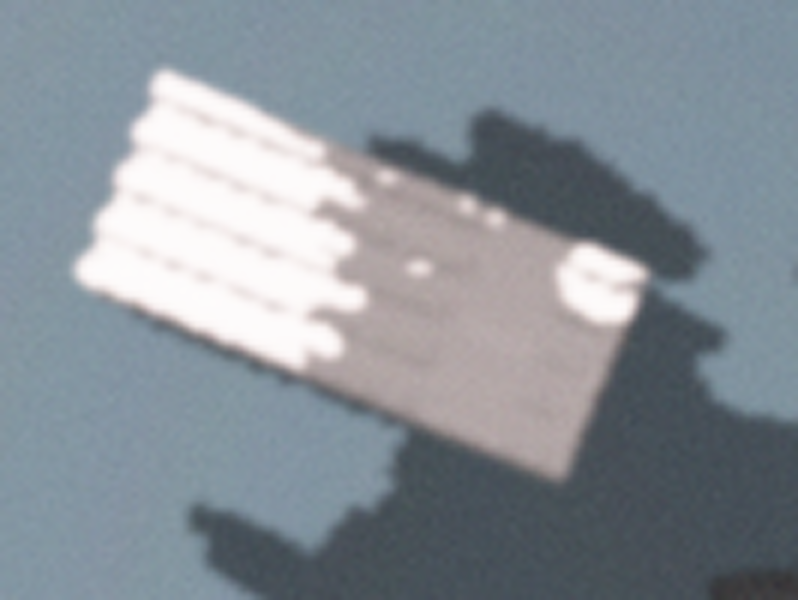

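```bash
python3 - <<'E'
from h import *
s=ld('top')
C=lambda u,v:(245+u/6-.4,165+v/6-.4)
tu,tl,nu,nl=[onz(s,*C(*p),.04) for p in((158,70),(76,272),(648,272),(565,482))]
tail=(tu+tl)/2;nose=(nu+nl)/2;d=nose-tail
m0=np.array([.5228,-.0726]);a=-1.8357;ex=np.array([np.cos(a),np.sin(a)]);ey=np.array([-ex[1],ex[0]])
print('tail',tail,'nose',nose,'L',np.linalg.norm(d),'W',np.linalg.norm(tu-tl),np.linalg.norm(nu-nl),'ang',np.arctan2(d[1],d[0]))
for p in(tail,nose): q=p[:2]-m0;print(q@ex+.046,q@ey)
# rectify dock at z=.026 : 0.25mm/px, u along ex from -60..+150, v lateral -60..60
px=.0004
us=np.arange(-.06,.22,px);vs=np.arange(-.06,.06,px)
U,V=np.meshgrid(us,vs)
P=np.stack([m0[0]+(U-.046)*ex[0]+V*ey[0],m0[1]+(U-.046)*ex[1]+V*ey[1],np.full_like(U,.026),np.ones_like(U)])
c=np.einsum('ij,jhw->ihw',s['extrinsics'][:4],P)
mx=(c[0]/c[2]*s['fx']+s['cx']).astype(np.float32);my=(c[1]/c[2]*s['fy']+s['cy']).astype(np.float32)
s0=cv2.imread('pics/top0.png')
r=cv2.remap(s0,mx,my,cv2.INTER_CUBIC)[::-1]
for i,u in enumerate(us):
    if abs(u/.02-round(u/.02))<1e-3*3: cv2.line(r,(i,0),(i,8 if round(u/.02) else 25),(0,0,255),1)
for v in(-.0275,0,.0275): j=len(vs)-1-int((v+.06)/px); r[j,::6]=(0,255,255)
cv2.imwrite('pics/rect.png',r)
E
```

```text
tail [0.5901 0.1205 0.04  ] nose [0.5441 0.0089 0.04  ] L 0.12071648872026405 W 0.04963905623592719 0.0512200971734203 ang -1.9621417998678579
-0.15798706863370404 0.014438338792153473
-0.03823427412960517 -0.0007846325803711865Traceback (most recent call last):
  File "<stdin>", line 19, in <module>
cv2.error: OpenCV(4.12.0) :-1: error: (-5:Bad argument) in function 'line'
> Overload resolution failed:
>  - Layout of the output array img is incompatible with cv::Mat
>  - Expected Ptr<cv::UMat> for argument 'img'
```

```bash
python3 - <<'E'
from h import *
s=ld('top')
m0=np.array([.5228,-.0726]);a=-1.8357;ex=np.array([np.cos(a),np.sin(a)]);ey=np.array([-ex[1],ex[0]])
px=.0004
us=np.arange(-.06,.22,px);vs=np.arange(.06,-.06,-px)
U,V=np.meshgrid(us,vs)
P=np.stack([m0[0]+(U-.046)*ex[0]+V*ey[0],m0[1]+(U-.046)*ex[1]+V*ey[1],np.full_like(U,.026),np.ones_like(U)])
c=np.einsum('ij,jhw->ihw',s['extrinsics'],P)
mx=(c[0]/c[2]*s['fx']+s['cx']).astype(np.float32);my=(c[1]/c[2]*s['fy']+s['cy']).astype(np.float32)
r=cv2.remap(cv2.imread('pics/top0.png'),mx,my,cv2.INTER_CUBIC).copy()
for k in range(-3,11): i=int((k*.02+.06)/px); cv2.line(r,(i,0),(i,8 if k else 25),(0,0,255),1)
for v in(-.0275,0,.0275): r[int((.06-v)/px),::6]=(0,255,255)
cv2.imwrite('pics/rect.png',r)
E
```

```text
(no output)
```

View pics/rect.png

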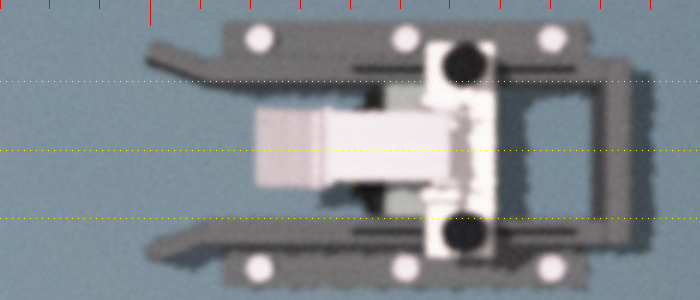

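```bash
python3 - <<'E'
from h import *
s=ld('top')
for p in((238,297),(238,272)): print(onz(s,*p,0))
for p in((223,305),(228,270)): print(onz(s,*p,.12))
S();print(tgt((.5806,.0974,.1),-.391),tgt((.5806,.0974,.006),-.391))
E
```

```text
[0.4463 0.1605 0.    ]
[0.4818 0.161  0.    ]
[0.443  0.1598 0.12  ]
[0.4858 0.1543 0.12  ]
t 5.825 p [0.6296 0.2218 0.2167] yang -0.364388781570864 z [-0.0006 -0.0005 -1.    ] F [ 0.8564 -1.3586 -0.7186] w 0.9954834820032127
(array([-133.6,   -1.5,  116.8]), array([-0.0004,  0.0007,  0.0266])) (array([-133.5,   -1.4,  210.8]), array([-0.0004,  0.0007,  0.0266]))
```

apply_moves([
  [-40, 0, 30, 0, 0, 0.01, 0],
  [-90, 0, 70, 0, 0, 0.02, 0],
  [-134, -1, 115, 0, 0, 0.027, 0],
  [-134, -1, 150, 0, 0, 0.027, 0],
  [-134, -1, 180, 0, 0, 0.027, 0],
  [-134, -1, 200, 0, 0, 0.027, 0],
  [-134, -1, 209, 0, 0, 0.027, 0],
  [-134, -1, 210, 0, 0, 0.027, 0],
])

```text
clock: 6.82
position: [0.5811, 0.097, 0.0072]
orientation: [[0.382, 0.924, -0.0], [0.924, -0.382, 0.0], [-0.0, -0.0, -1.0]]
ft_force: [-0.2, -0.4, 0.6]
gripper_width: 0.996
```

```bash
python3 - <<'E'
from h import *
S();a=snap('wrist','wrist4.png');a=snap('scene','scene4.png')
E
```

```text
t 6.825 p [0.5811 0.097  0.0072] yang -0.39200286117689376 z [-0.0003  0.0001 -1.    ] F [-0.1907 -0.3507  0.583 ] w 0.9962521492058647
```

View pics/scene4.png

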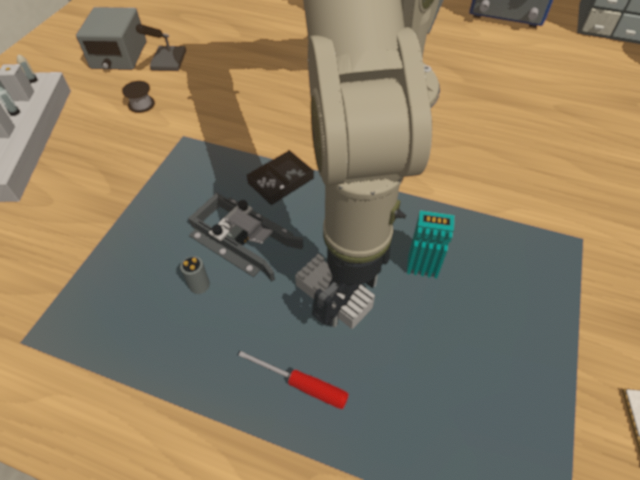

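View pics/wrist4.png

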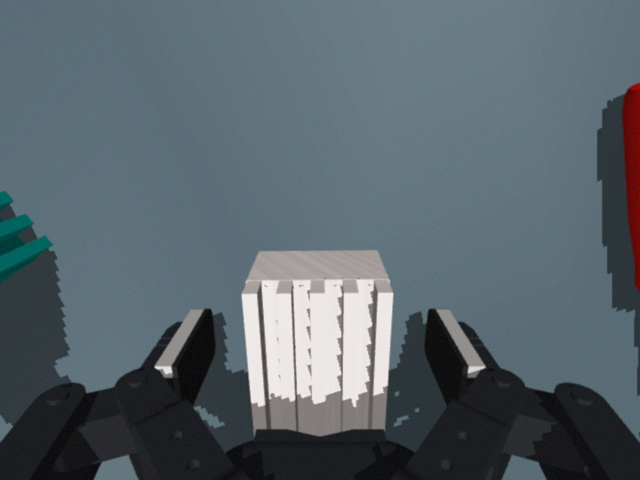

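The wrist view shows the module (318,350) centred between the open pads, aligned. Close.

apply_moves([
  [0, 0, 0, 0, 0, 0, 0.3],
  [0, 0, 0, 0, 0, 0, 1],
  [0, 0, 0, 0, 0, 0, 1],
  [0, 0, 0, 0, 0, 0, 1],
  [0, 0, 0, 0, 0, 0, 1],
])

```text
clock: 7.55
position: [0.5817, 0.0973, 0.0083]
orientation: [[0.382, 0.924, 0.001], [0.924, -0.382, 0.0], [0.001, 0.001, -1.0]]
ft_force: [-1.6, -0.5, 5.3]
gripper_width: 0.591
```

```bash
python3 - <<'E'
from h import *
S()
m0=np.array([.5228,-.0726]);a=-1.8357;ex=np.array([np.cos(a),np.sin(a)])
mouth=m0-.046*ex
for u in(-.100,-.08,-.055): 
  p=mouth+ex*u; print(u,p,tgt((*p,.0072),a+np.pi/2))
E
```

```text
t 7.55 p [0.5817 0.0973 0.0083] yang -0.3919344128951864 z [ 0.0015  0.0001 -1.    ] F [-1.5584 -0.4741  5.3092] w 0.5906357039253413
-0.1 [0.561  0.0683] (array([-34.7,  -8.1,   1.1]), array([ 0.0014, -0.0006, -0.127 ]))
-0.08 [0.5558 0.049 ] (array([-54.5,  -5.5,   1.1]), array([ 0.0014, -0.0006, -0.127 ]))
-0.055 [0.5492 0.0249] (array([-79.3,  -2.4,   1.1]), array([ 0.0014, -0.0006, -0.127 ]))
```

apply_moves([
  [-5, -1, -1, 0, 0, -0.02, 1],
  [-10, -2, -1, 0, 0, -0.04, 1],
  [-15, -3, -1, 0, 0, -0.06, 1],
  [-20, -4, -1, 0, 0, -0.08, 1],
  [-25, -5, -1, 0, 0, -0.1, 1],
  [-30, -6, -1, 0, 0, -0.12, 1],
  [-35, -7, -1, 0, 0, -0.127, 1],
  [-35, -7, -1, 0, 0, -0.127, 1],
])

```text
clock: 8.55
position: [0.5609, 0.0665, 0.0083]
orientation: [[0.263, 0.965, -0.001], [0.965, -0.263, -0.001], [-0.001, -0.0, -1.0]]
ft_force: [-1.4, -0.4, 1.3]
gripper_width: 0.594
```

```bash
python3 - <<'E'
from h import *
S();a=snap('top','top5.png');a=snap('scene','x.png')
cv2.imwrite('pics/sc5.png',cv2.resize(a['image'][150:350,150:420,::-1],None,fx=2.9,fy=2.9,interpolation=cv2.INTER_CUBIC))
E
```

```text
t 8.55 p [0.5609 0.0665 0.0083] yang -0.2657115287293434 z [-0.0006 -0.0008 -1.    ] F [-1.3575 -0.4437  1.3244] w 0.5937236338780052
```

View pics/top5.png

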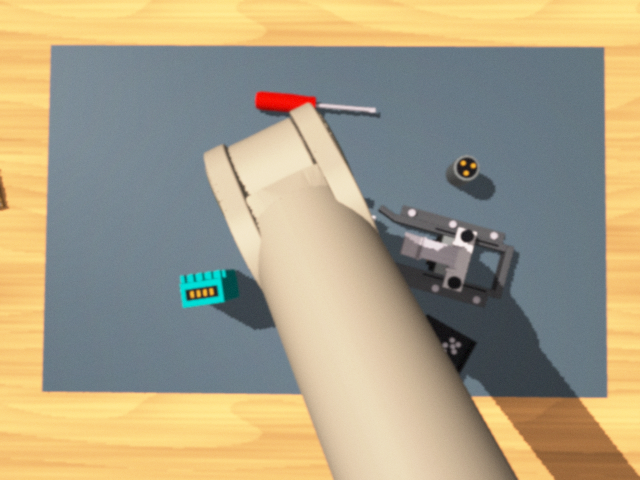

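View pics/sc5.png

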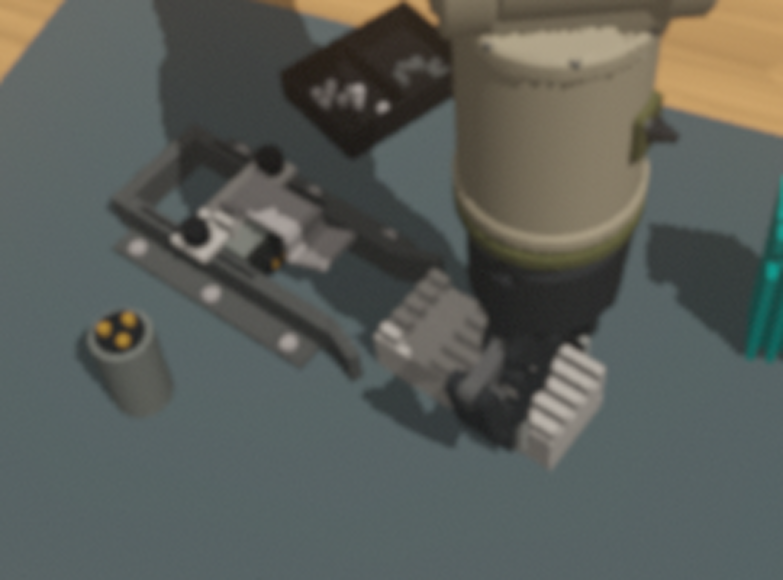

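```bash
python3 - <<'E'
from h import *
s=ld('scene')
m0=np.array([.5228,-.0726]);a=-1.8357;ex=np.array([np.cos(a),np.sin(a)]);ey=np.array([-ex[1],ex[0]])
C=lambda u,v:(150+u/2.9-.3,150+v/2.9-.3)
def rel(p): q=p[:2]-m0;return np.array([q@ex+.046,q@ey])*1000
for n,p,z in(('noseL',(377,338),.04),('noseR',(437,268),.04),('tailL',(545,430),.04),('tailR',(605,355),.04),('scr',(290,342),.004),('scr2',(211,292),.004),('scr3',(137,247),.004),('tipL',(357,355),.026),('tipR',(440,258),.026),('scrR',(388,236),.004),('tcp',None,0)):
    print(n, rel(onz(s,*C(*p),z) if p else bot.read_state()['position']))
E
```

```text
noseL [-10.3472  30.7558]
noseR [ -8.9938 -26.585 ]
tailL [-118.2125   25.4034]
tailR [-118.9682  -32.0731]
scr [45.9838 44.9919]
scr2 [107.6925  44.9185]
scr3 [167.6263  45.8721]
tipL [-1.7289 39.4722]
tipR [  0.3773 -41.3324]
scrR [ 46.8385 -49.1443]
tcp [-98.2482   0.4103]
```

Nose is at dock x ≈ -10…-5 mm, within about 2 mm of the centre line; the lead-ins allow that. Continue, watching the side force.

apply_moves([
  [-4, 0, 0, 0, 0, 0, 1],
  [-8, 0, 0, 0, 0, 0, 1],
  [-12, 0, 0, 0, 0, 0, 1],
  [-16, 0, 0, 0, 0, 0, 1],
  [-20, 0, 0, 0, 0, 0, 1],
  [-24, 0, 0, 0, 0, 0, 1],
])

```text
clock: 9.4
position: [0.555, 0.044, 0.0084]
orientation: [[0.262, 0.965, 0.0], [0.965, -0.262, 0.0], [0.0, 0.0, -1.0]]
ft_force: [1.6, 1.8, -1.1]
gripper_width: 0.595
```

```bash
python3 - <<'E'
from h import *
S();a=snap('scene','x.png')
R=bot.read_state();print('tool F',R['orientation'].T@R['ft_force'],R['moment'])
cv2.imwrite('pics/sc6.png',cv2.resize(a['image'][170:310,170:370,::-1],None,fx=4,fy=4,interpolation=cv2.INTER_CUBIC))
E
```

```text
t 9.4 p [0.555  0.044  0.0084] yang -0.26498803789763514 z [ 0.0001  0.0001 -1.    ] F [ 1.5636  1.83   -1.0926] w 0.5945036628546156
tool F [ 1.564  -0.2966  0.4677] [ 0.4684 -0.0608  0.0613]
```

View pics/sc6.png

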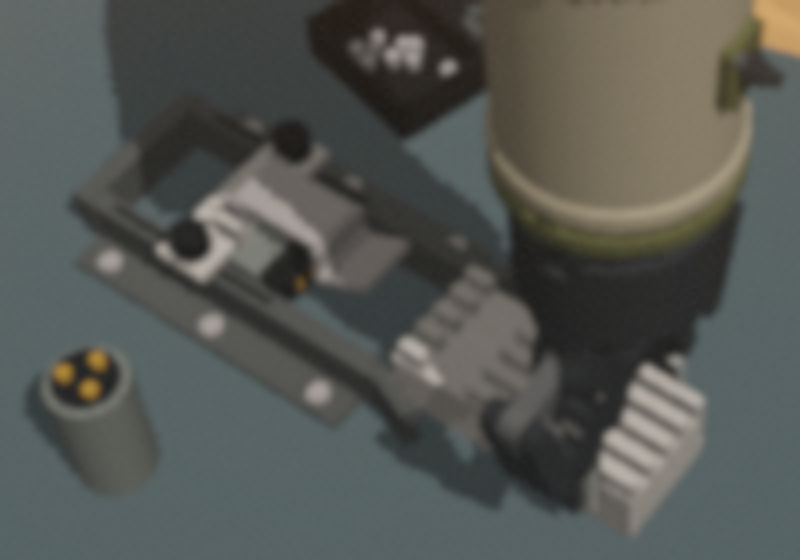

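Nose is inside the lead-ins at (435,310), side force near 0. Continue.

apply_moves([
  [-3, 0, 0, 0, 0, 0, 1],
  [-6, 0, 0, 0, 0, 0, 1],
  [-9, 0, 0, 0, 0, 0, 1],
  [-12, 0, 0, 0, 0, 0, 1],
  [-14, 0, 0, 0, 0, 0, 1],
  [-14, 0, 0, 0, 0, 0, 1],
])

```text
clock: 10.2
position: [0.5513, 0.0302, 0.0084]
orientation: [[0.262, 0.965, -0.0], [0.965, -0.262, -0.0], [-0.0, 0.0, -1.0]]
ft_force: [-0.6, 1.6, -1.1]
gripper_width: 0.598
```

```bash
python3 - <<'E'
from h import *
S()
R=bot.read_state();print('tool F',R['orientation'].T@R['ft_force'],R['moment'])
E
```

```text
t 10.2 p [0.5513 0.0302 0.0084] yang -0.26535906904827883 z [-0.0001 -0.0004 -1.    ] F [-0.5989  1.5676 -1.0831] w 0.5976255089010178
tool F [ 1.3561 -0.989   1.0825] [ 0.236  -0.1879  0.0681]
```

apply_moves([
  [-3, 0, 0, 0, 0, 0, 1],
  [-6, 0, 0, 0, 0, 0, 1],
  [-9, 0, 0, 0, 0, 0, 1],
  [-12, 0, 0, 0, 0, 0, 1],
  [-15, 0, 0, 0, 0, 0, 1],
  [-18, 0, 0, 0, 0, 0, 1],
  [-18, 0, 0, 0, 0, 0, 1],
])

```text
clock: 11.08
position: [0.5465, 0.0127, 0.0083]
orientation: [[0.262, 0.965, -0.0], [0.965, -0.262, -0.001], [-0.001, -0.0, -1.0]]
ft_force: [0.5, -0.1, -0.2]
gripper_width: 0.597
```

```bash
python3 - <<'E'
from h import *
S();a=snap('scene','x.png')
R=bot.read_state();print('tool F',R['orientation'].T@R['ft_force'],R['moment'])
cv2.imwrite('pics/sc7.png',cv2.resize(a['image'][170:310,170:370,::-1],None,fx=4,fy=4,interpolation=cv2.INTER_CUBIC))
E
```

```text
t 11.075 p [0.5465 0.0127 0.0083] yang -0.26549667600467153 z [-0.0002 -0.0005 -1.    ] F [ 0.5441 -0.0762 -0.2374] w 0.5967950798982304
tool F [ 0.0427 -0.2371 -0.1817] [ 0.1115 -0.0605  0.0878]
```

View pics/sc7.png

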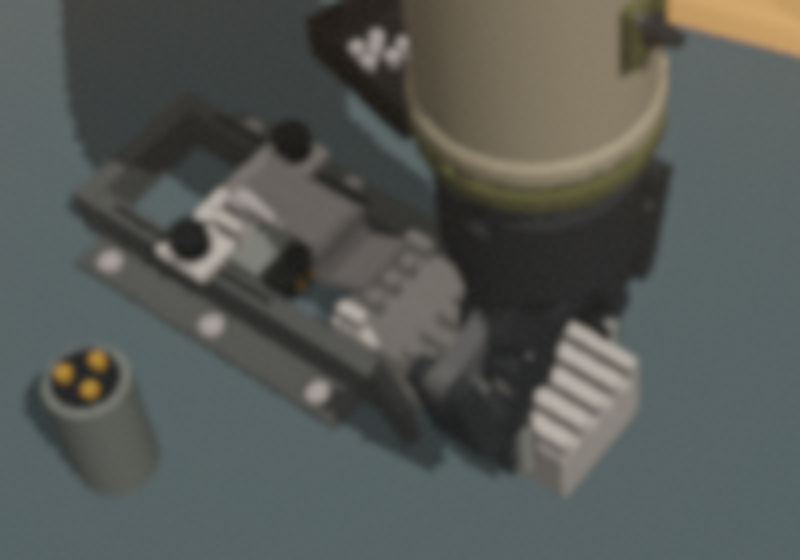

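Module runs between the rails, nose about 50 mm in, just before the catch tip at (385,250); side force near 0. Release, go behind the tail.

apply_moves([
  [0, 0, 0, 0, 0, 0, 0],
  [0, 0, 0, 0, 0, 0, 0],
  [0, 0, 0, 0, 0, 0, 0],
  [0, 0, -30, 0, 0, 0, 0],
  [0, 0, -65, 0, 0, 0, 0],
  [25, 0, -75, 0, 0, 0, 1],
  [60, 0, -75, 0, 0, 0, 1],
  [75, 0, -75, 0, 0, 0, 1],
  [75, 0, -75, 0, 0, 0, 1],
])

```text
clock: 12.25
position: [0.566, 0.0867, 0.083]
orientation: [[0.26, 0.966, -0.001], [0.966, -0.26, 0.0], [0.0, -0.001, -1.0]]
ft_force: [-0.1, -0.1, 0.4]
gripper_width: 0.145
```

```bash
python3 - <<'E'
from h import *
S();a=snap('scene','x.png');b=snap('top','top8.png')
cv2.imwrite('pics/sc8.png',np.hstack([cv2.resize(a['image'][170:310,170:370,::-1],(400,280)),cv2.resize(b['image'][170:310,320:520,::-1],(400,280))]))
E
```

```text
t 12.25 p [0.566  0.0867 0.083 ] yang -0.26270363566197696 z [-0.0006  0.0003 -1.    ] F [-0.0546 -0.0948  0.4265] w 0.1453800814059395
```

View pics/sc8.png

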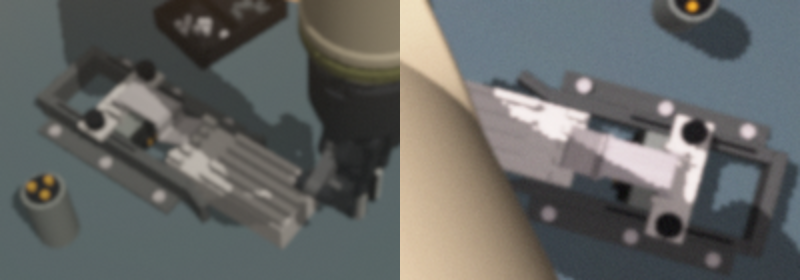

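Module straight between rails (top crop nose at about (580,150), bar about 25-30 mm ahead). Descend behind the tail.

apply_moves([
  [0, 0, 30, 0, 0, 0, 1],
  [0, 0, 55, 0, 0, 0, 1],
  [0, 0, 67, 0, 0, 0, 1],
  [-10, 0, 67, 0, 0, 0, 1],
  [-20, 0, 67, 0, 0, 0, 1],
  [-28, 0, 67, 0, 0, 0, 1],
  [-28, 0, 67, 0, 0, 0, 1],
])

```text
clock: 13.22
position: [0.5593, 0.0574, 0.0169]
orientation: [[0.264, 0.965, 0.001], [0.965, -0.264, -0.001], [-0.0, 0.001, -1.0]]
ft_force: [-0.8, 0.3, -0.0]
gripper_width: 0.002
```

```bash
cat >> h.py <<'E'
def F():
    m0=np.array([.5228,-.0726]);a=-1.8357;ex=np.array([np.cos(a),np.sin(a)]);ey=np.array([-ex[1],ex[0]])
    R=bot.read_state();q=R['position'][:2]-m0
    print('t',R['clock'],'u,v,z',(q@ex+.046)*1000,(q@ey)*1000,R['position'][2]*1000,'F along -ex',-R['ft_force'][:2]@ex,'lat',R['ft_force'][:2]@ey,R['ft_force'],R['moment'])
E
python3 -c "
from h import *
F()
bot.snapshot('wrist');F()"
```

```text
t 13.225 u,v,z -88.99323813662393 1.1518049277186073 16.946437449502017 F along -ex 0.06994504446182404 lat -0.8854692021170129 [-0.8363  0.2993 -0.0181] [ 0.0424 -0.0031 -0.0425]
t 13.275 u,v,z -89.75523452791153 0.938179673108766 16.880458837702832 F along -ex 0.4966302347954165 lat 0.4495112713294222 [0.5639 0.3616 0.5863] [0.0841 0.0332 0.0552]
```

apply_moves([
  [-3, 0.5, 0, 0, 0, 0, 1],
  [-6, 0.5, 0, 0, 0, 0, 1],
  [-9, 0.5, 0, 0, 0, 0, 1],
  [-11, 0.5, 0, 0, 0, 0, 1],
  [-13, 0.5, 0, 0, 0, 0, 1],
  [-15, 0.5, 0, 0, 0, 0, 1],
  [-17, 0.5, 0, 0, 0, 0, 1],
])

```text
clock: 14.15
position: [0.5549, 0.0429, 0.0163]
orientation: [[0.261, 0.965, 0.0], [0.965, -0.261, 0.001], [0.001, -0.0, -1.0]]
ft_force: [1.4, 4.5, -2.3]
gripper_width: -0.002
```

```bash
python3 -c "
from h import *
F()"
```

```text
t 14.15 u,v,z -73.90774492420464 0.7735522724933457 16.320478386132535 F along -ex 4.718333665852029 lat 0.20821230439744742 [ 1.4363  4.4992 -2.2891] [ 0.9101 -0.2581  0.0229]
```

apply_moves([
  [-2, 0, 0, 0, 0, 0, 1],
  [-4, 0, 0, 0, 0, 0, 1],
  [-6, 0, 0, 0, 0, 0, 1],
])

```text
clock: 14.52
position: [0.5534, 0.0365, 0.0163]
orientation: [[0.262, 0.965, 0.0], [0.965, -0.262, 0.0], [0.0, 0.0, -1.0]]
ft_force: [1.7, 5.1, -2.3]
gripper_width: 0.002
```

apply_moves([
  [-2, 0, 0, 0, 0, 0, 1],
  [-4, 0, 0, 0, 0, 0, 1],
  [-6, 0, 0, 0, 0, 0, 1],
])

```text
clock: 14.9
position: [0.5518, 0.031, 0.0164]
orientation: [[0.262, 0.965, 0.0], [0.965, -0.262, 0.001], [0.001, 0.0, -1.0]]
ft_force: [1.8, 5.0, -3.6]
gripper_width: -0.001
```

```bash
python3 -c "
from h import *
F();a=snap('scene','x.png')
cv2.imwrite('pics/sc9.png',cv2.resize(a['image'][170:310,170:370,::-1],None,fx=4,fy=4,interpolation=cv2.INTER_CUBIC))"
```

```text
t 14.9 u,v,z -61.580795691832 0.897527841022078 16.365245353840642 F along -ex 5.3438510430065636 lat 0.44659619958589264 [ 1.8301  5.0405 -3.6337] [ 1.1012 -0.2985 -0.007 ]
```

View pics/sc9.png

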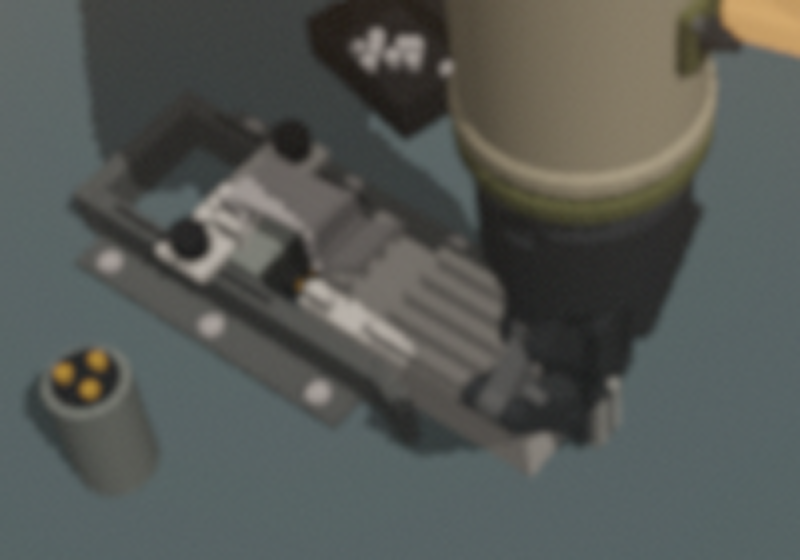

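apply_moves([
  [-1.5, 0, 0, 0, 0, 0, 1],
  [-3, 0, 0, 0, 0, 0, 1],
  [-4, 0, 0, 0, 0, 0, 1],
])

```text
clock: 15.32
position: [0.5507, 0.0265, 0.0163]
orientation: [[0.262, 0.965, -0.0], [0.965, -0.262, -0.0], [-0.0, 0.0, -1.0]]
ft_force: [1.1, 4.4, -3.0]
gripper_width: 0.001
```

apply_moves([
  [-1.5, 0, 0, 0, 0, 0, 1],
  [-3, 0, 0, 0, 0, 0, 1],
  [-4, 0, 0, 0, 0, 0, 1],
])

```text
clock: 15.7
position: [0.5497, 0.0227, 0.0163]
orientation: [[0.262, 0.965, 0.0], [0.965, -0.262, 0.0], [0.0, 0.0, -1.0]]
ft_force: [0.5, 4.6, -2.2]
gripper_width: 0.006
```

```bash
python3 -c "
from h import *
F();a=snap('scene','x.png')
cv2.imwrite('pics/sc10.png',cv2.resize(a['image'][170:310,170:370,::-1],None,fx=4,fy=4,interpolation=cv2.INTER_CUBIC))"
```

```text
t 15.7 u,v,z -53.05004782027434 1.0039266307436912 16.344936260788955 F along -ex 4.620674335557684 lat -0.7000321630079867 [ 0.5342  4.6428 -2.2068] [ 0.8963 -0.2361  0.0489]
```

View pics/sc10.png

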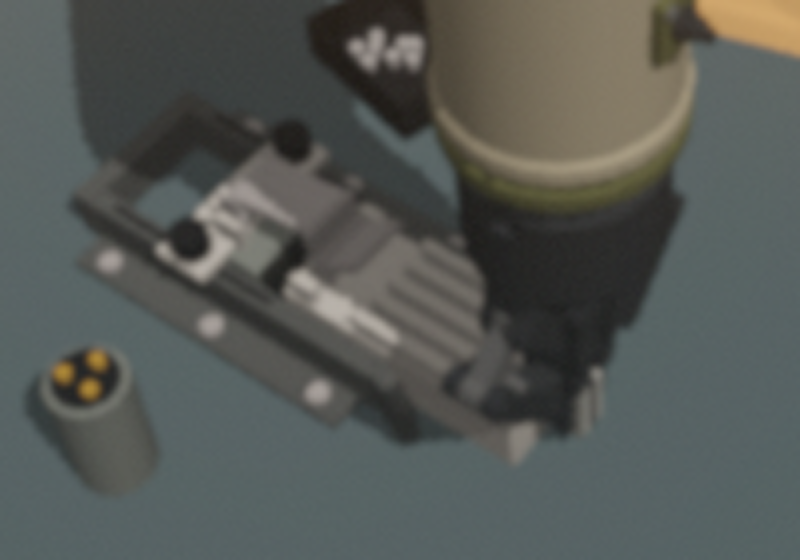

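apply_moves([
  [-1, 0, 0, 0, 0, 0, 1],
  [-2, 0, 0, 0, 0, 0, 1],
  [-3, 0, 0, 0, 0, 0, 1],
  [-4, 0, 0, 0, 0, 0, 1],
])

```text
clock: 16.25
position: [0.5487, 0.019, 0.0163]
orientation: [[0.262, 0.965, 0.0], [0.965, -0.262, 0.0], [0.0, -0.0, -1.0]]
ft_force: [1.2, 3.6, -2.6]
gripper_width: -0.001
```

apply_moves([
  [-1, 0, 0, 0, 0, 0, 1],
  [-2, 0, 0, 0, 0, 0, 1],
  [-3, 0, 0, 0, 0, 0, 1],
])

```text
clock: 16.62
position: [0.5479, 0.0164, 0.0164]
orientation: [[0.262, 0.965, 0.0], [0.965, -0.262, 0.0], [0.0, 0.0, -1.0]]
ft_force: [1.3, 4.7, -3.3]
gripper_width: 0.005
```

```bash
python3 -c "
from h import *
F();a=snap('scene','x.png');F()
cv2.imwrite('pics/sc11.png',cv2.resize(a['image'][170:310,170:370,::-1],None,fx=4,fy=4,interpolation=cv2.INTER_CUBIC))"
```

```text
t 16.625 u,v,z -46.482683982851576 0.9443098426982274 16.37680088161841 F along -ex 4.853880295945736 lat 0.07470328564632604 [ 1.3429  4.665  -3.2848] [ 1.1134 -0.2594  0.0207]
t 16.675 u,v,z -46.281485626453694 0.9338071589673267 16.330371331082286 F along -ex 4.858590391242102 lat -0.501219710066378 [ 0.7883  4.8203 -2.3931] [ 1.0161 -0.3001 -0.0522]
```

View pics/sc11.png

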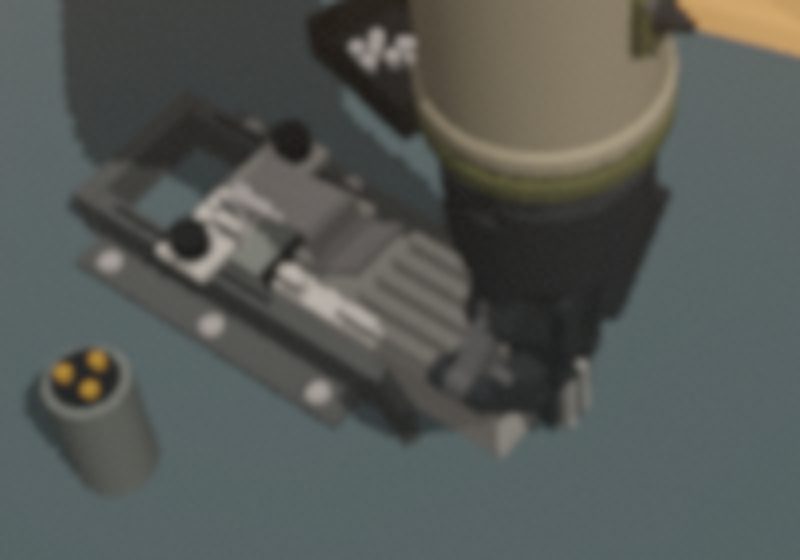

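apply_moves([
  [-0.7, 0, 0, 0, 0, 0, 1],
  [-1.4, 0, 0, 0, 0, 0, 1],
  [-2, 0, 0, 0, 0, 0, 1],
])

```text
clock: 17.05
position: [0.5474, 0.0145, 0.0164]
orientation: [[0.262, 0.965, 0.0], [0.965, -0.262, 0.0], [0.001, 0.0, -1.0]]
ft_force: [1.0, 6.4, -2.8]
gripper_width: 0.003
```

apply_moves([
  [-0.7, 0, 0, 0, 0, 0, 1],
  [-1.4, 0, 0, 0, 0, 0, 1],
  [-2, 0, 0, 0, 0, 0, 1],
])

```text
clock: 17.42
position: [0.547, 0.0133, 0.0165]
orientation: [[0.261, 0.965, 0.001], [0.965, -0.261, 0.001], [0.001, 0.0, -1.0]]
ft_force: [2.2, 6.9, -2.3]
gripper_width: -0.0
```

apply_moves([
  [-0.5, 0, 0, 0, 0, 0, 1],
  [-1, 0, 0, 0, 0, 0, 1],
  [-1.5, 0, 0, 0, 0, 0, 1],
])

```text
clock: 17.8
position: [0.5469, 0.0128, 0.0166]
orientation: [[0.26, 0.966, 0.001], [0.966, -0.26, 0.002], [0.003, 0.001, -1.0]]
ft_force: [2.2, 10.3, -2.9]
gripper_width: -0.001
```

```bash
python3 -c "
from h import *
F();a=snap('scene','x.png');F()
cv2.imwrite('pics/sc12.png',cv2.resize(a['image'][190:280,190:320,::-1],None,fx=6,fy=6,interpolation=cv2.INTER_CUBIC))"
```

```text
t 17.8 u,v,z -42.69458774445635 0.9106508345518263 16.60979905924796 F along -ex 10.527319358629438 lat -0.6224144255689941 [ 2.1555 10.3231 -2.8652] [ 2.1066 -0.5424  0.0478]
t 17.85 u,v,z -42.676778540095704 0.8948857728442118 16.601349830939714 F along -ex 9.846268642678186 lat -0.26815451293243375 [ 2.3191  9.573  -3.8132] [ 2.0276 -0.5163  0.0164]
```

View pics/sc12.png

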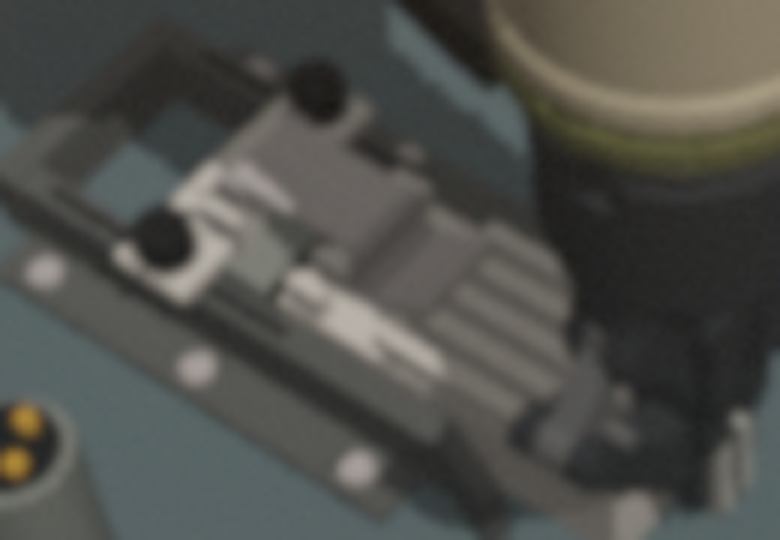

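apply_moves([
  [-0.4, 0, 0, 0, 0, 0, 1],
  [-0.7, 0, 0, 0, 0, 0, 1],
  [-0.7, 0, 0, 0, 0, 0, 1],
])

```text
clock: 18.23
position: [0.5468, 0.0126, 0.0167]
orientation: [[0.26, 0.966, 0.002], [0.966, -0.26, 0.003], [0.003, 0.001, -1.0]]
ft_force: [3.3, 10.1, -3.3]
gripper_width: -0.005
```

```bash
python3 -c "
from h import *
F();a=snap('top','top13.png');F()
cv2.imwrite('pics/t13.png',cv2.resize(a['image'][190:310,370:520,::-1],None,fx=5,fy=5,interpolation=cv2.INTER_CUBIC))"
```

```text
t 18.225 u,v,z -42.51649550926515 0.889466129302229 16.693169728028202 F along -ex 10.58706087042229 lat 0.5670850157690867 [ 3.3192 10.0693 -3.3196] [ 2.2229 -0.6238 -0.0006]
t 18.275 u,v,z -42.50764030927918 0.8997477305520357 16.6889246478125 F along -ex 10.31070315891596 lat -0.04366442555040781 [ 2.6574  9.9625 -2.285 ] [ 2.2673 -0.54    0.0431]
```

View pics/t13.png

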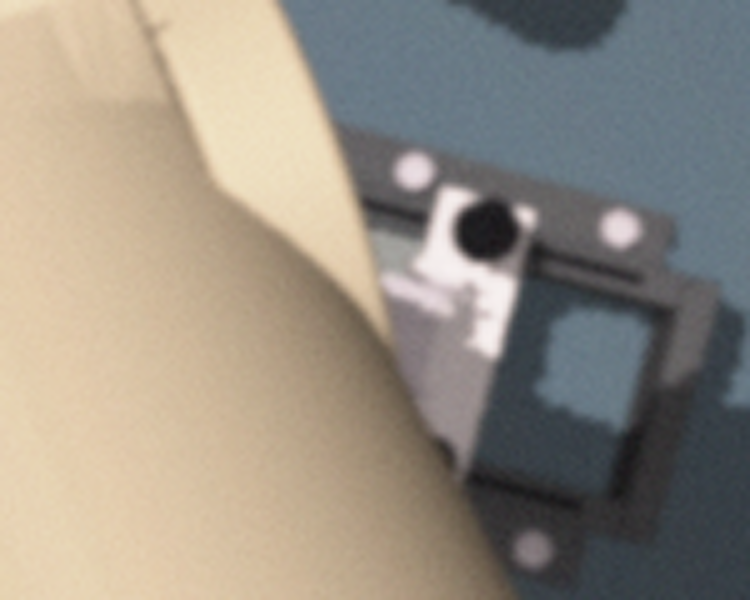

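apply_moves([
  [-0.5, 0, 0, 0, 0, 0, 1],
  [-1, 0, 0, 0, 0, 0, 1],
  [-1, 0, 0, 0, 0, 0, 1],
])

```text
clock: 18.65
position: [0.5468, 0.0123, 0.0168]
orientation: [[0.259, 0.966, 0.002], [0.966, -0.259, 0.004], [0.004, 0.001, -1.0]]
ft_force: [3.4, 12.7, -2.9]
gripper_width: -0.002
```

```bash
python3 -c "
from h import *
F();a=snap('scene','x.png');F()
cv2.imwrite('pics/sc14.png',cv2.resize(a['image'][190:280,190:320,::-1],None,fx=6,fy=6,interpolation=cv2.INTER_CUBIC))"
```

```text
t 18.65 u,v,z -42.254201189281595 0.9103578152711016 16.816926442660254 F along -ex 13.122965586560555 lat -0.0257266025321116 [ 3.411  12.6719 -2.8503] [ 2.5531 -0.735  -0.0052]
t 18.7 u,v,z -42.29056837388565 0.9123070175014015 16.822587115833976 F along -ex 13.053851334275674 lat -0.5462369710341403 [ 2.8905 12.7415 -2.2057] [ 2.6122 -0.6738  0.0067]
```

View pics/sc14.png

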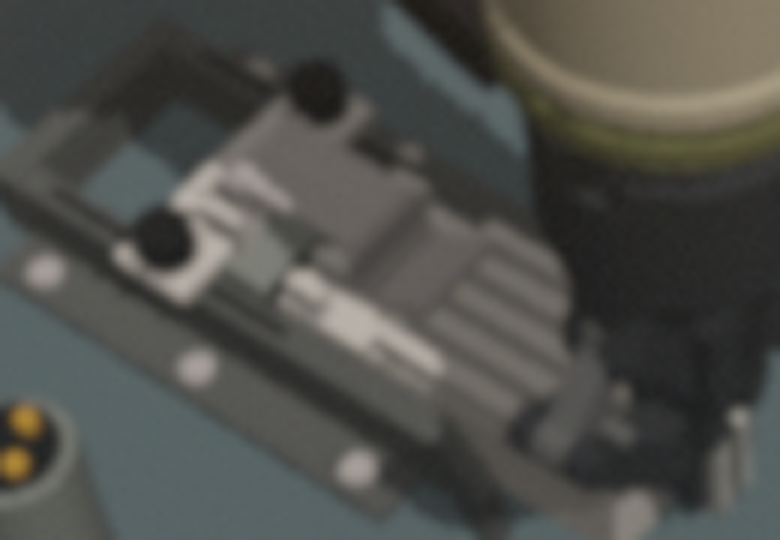

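Stiffness ≈ 7–8 N/mm now, so the nose is on the rubber; head force about 10 N after 2.5–3 N drag. A bit more, in small steps.

apply_moves([
  [-0.3, 0, 0, 0, 0, 0, 1],
  [-0.6, 0, 0, 0, 0, 0, 1],
  [-0.8, 0, 0, 0, 0, 0, 1],
  [-0.8, 0, 0, 0, 0, 0, 1],
])

```text
clock: 19.2
position: [0.5467, 0.0122, 0.0169]
orientation: [[0.259, 0.966, 0.002], [0.966, -0.259, 0.004], [0.005, 0.001, -1.0]]
ft_force: [3.5, 13.3, -2.7]
gripper_width: -0.001
```

```bash
python3 -c "
from h import *
F();a=snap('scene','x.png');F()"
```

```text
t 19.2 u,v,z -42.10951091917806 0.8658134432045954 16.916872518986487 F along -ex 13.727067472230775 lat -0.14568304531366952 [ 3.4534 13.2864 -2.7271] [ 2.9473 -0.7404 -0.0457]
t 19.25 u,v,z -42.103898397159554 0.9135994914280932 16.938694249420667 F along -ex 13.711191870187253 lat -0.7146854039046123 [ 2.9001 13.42   -3.3097] [ 2.9764 -0.7828  0.0266]
```

apply_moves([
  [-0.3, 0, 0, 0, 0, 0, 1],
  [-0.6, 0, 0, 0, 0, 0, 1],
  [-0.9, 0, 0, 0, 0, 0, 1],
  [-0.9, 0, 0, 0, 0, 0, 1],
])

```text
clock: 19.75
position: [0.5467, 0.012, 0.017]
orientation: [[0.258, 0.966, 0.003], [0.966, -0.258, 0.005], [0.005, 0.002, -1.0]]
ft_force: [4.8, 15.4, -2.9]
gripper_width: 0.002
```

```bash
python3 -c "
from h import *
F();a=snap('scene','x.png');F()"
```

```text
t 19.75 u,v,z -41.872133482692796 0.8780979613006431 17.032912023820337 F along -ex 16.12328313532114 lat 0.5690893847307286 [ 4.7706 15.4119 -2.9285] [ 3.3082 -0.8388 -0.0551]
t 19.8 u,v,z -41.904229974499174 0.9057962720249111 17.045594983346916 F along -ex 15.760238063061188 lat 0.19021321353103263 [ 4.3099 15.1607 -2.9303] [ 3.2767 -0.8871 -0.0187]
```

apply_moves([
  [-0.3, 0, 0, 0, 0, 0, 1],
  [-0.5, 0, 0, 0, 0, 0, 1],
  [-0.5, 0, 0, 0, 0, 0, 1],
  [-0.5, 0, 0, 0, 0, 0, 1],
])

```text
clock: 20.3
position: [0.5467, 0.0119, 0.0171]
orientation: [[0.258, 0.966, 0.003], [0.966, -0.258, 0.005], [0.006, 0.002, -1.0]]
ft_force: [4.2, 16.0, -2.9]
gripper_width: 0.001
```

```bash
python3 -c "
from h import *
F();a=snap('scene','x.png');F()"
```

```text
t 20.3 u,v,z -41.77797235149458 0.9203301591176062 17.120228710013485 F along -ex 16.512274040427496 lat -0.10083632881946548 [ 4.2259 15.9627 -2.9305] [ 3.4022 -0.9235 -0.0164]
t 20.35 u,v,z -41.78918890976756 0.8884252460004527 17.10210865908488 F along -ex 16.90398525288548 lat 0.4383489412194601 [ 4.8488 16.1996 -3.2284] [ 3.4946 -0.9064  0.019 ]
```

About 16.7 N total, i.e. roughly 12–14 N at the head. Back off slowly and inspect.

apply_moves([
  [2, 0, 0, 0, 0, 0, 1],
  [4, 0, 0, 0, 0, 0, 1],
  [8, 0, 0, 0, 0, 0, 1],
  [20, 0, 0, 0, 0, 0, 1],
  [40, 0, -10, 0, 0, 0, 1],
  [70, 0, -60, 0, 0, 0, 1],
  [110, 0, -110, 0, 0, 0, 1],
  [150, 0, -130, 0, 0, 0, 1],
  [190, 0, -140, 0, 0, 0, 1],
  [190, 0, -140, 0, 0, 0, 1],
])

```text
clock: 21.6
position: [0.5948, 0.1968, 0.1585]
orientation: [[0.255, 0.967, 0.002], [0.967, -0.255, 0.004], [0.004, 0.001, -1.0]]
ft_force: [-0.4, -0.2, 0.0]
gripper_width: 0.006
```

```bash
python3 -c "
from h import *
F();a=snap('scene','scene15.png');b=snap('top','top15.png')
cv2.imwrite('pics/sc15.png',cv2.resize(a['image'][180:300,180:340,::-1],None,fx=5,fy=5,interpolation=cv2.INTER_CUBIC))
cv2.imwrite('pics/t15.png',cv2.resize(b['image'][190:320,330:525,::-1],None,fx=4,fy=4,interpolation=cv2.INTER_CUBIC))"
```

```text
t 21.6 u,v,z -232.81518560223475 -1.0463584371177117 158.46942036411872 F along -ex -0.32949449300311673 lat -0.3291096561484084 [-0.4039 -0.2318  0.0285] [-0.0069 -0.0337 -0.0205]
```

View pics/sc15.png

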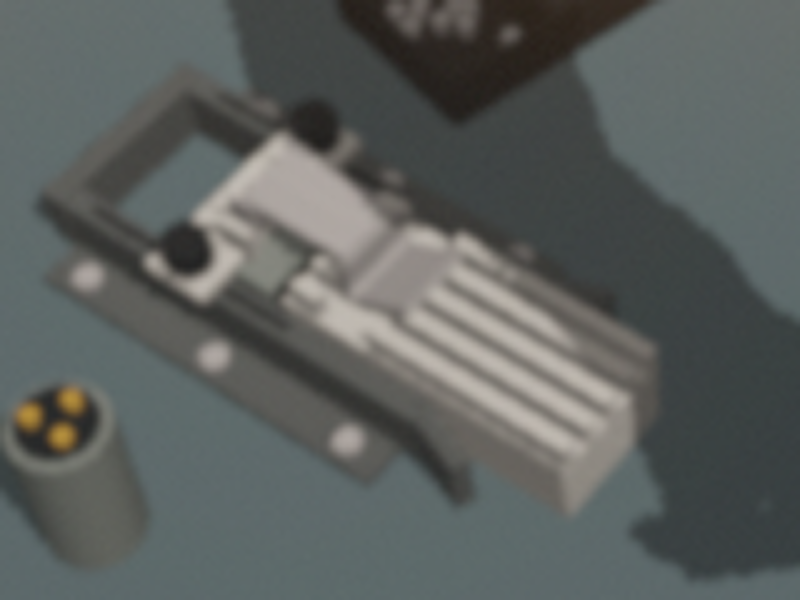

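View pics/t15.png

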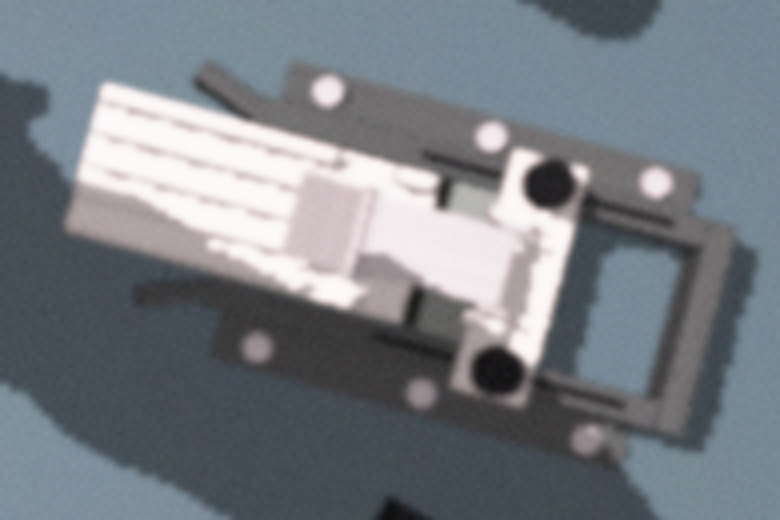

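```bash
python3 -c "
from h import *
a=cv2.imread('pics/scene0.png');b=cv2.imread('pics/scene15.png')
g=lambda i:cv2.resize(i[190:260,200:290],(400,311),interpolation=cv2.INTER_CUBIC)
lift=cv2.imread('pics/sc11.png');l=cv2.resize(lift[80:360,120:480],(400,311))
cv2.imwrite('pics/cmp.png',np.vstack([np.hstack([g(a),g(b)]),np.hstack([l,l*0])])[:600])
s=ld('top')
m0=np.array([.5228,-.0726]);an=-1.8357;ex=np.array([np.cos(an),np.sin(an)]);ey=np.array([-ex[1],ex[0]])
for u in (.046,.052,.058,.066,.075,.085,.095):
  out=[]
  for S_ in (s,):
    P=np.array([*(m0+(u-.046)*ex),.042,1]);c=S_['extrinsics']@P;U=c[0]/c[2]*s['fx']+s['cx'];V=c[1]/c[2]*s['fy']+s['cy']
    out=[dep(s,U+i,V+j)[2] for i in(-1,0,1) for j in(-2,-1,0,1,2)]
  print(u,np.median(out))
"
```

```text
0.046 0.04345305268127597
0.052 0.04032749220864906
0.058 0.03758214493528089
0.066 0.042603292396439674
0.075 0.0516393984356357
0.085 0.05262386928421414
0.095 0.051472123180933194
```

View pics/cmp.png

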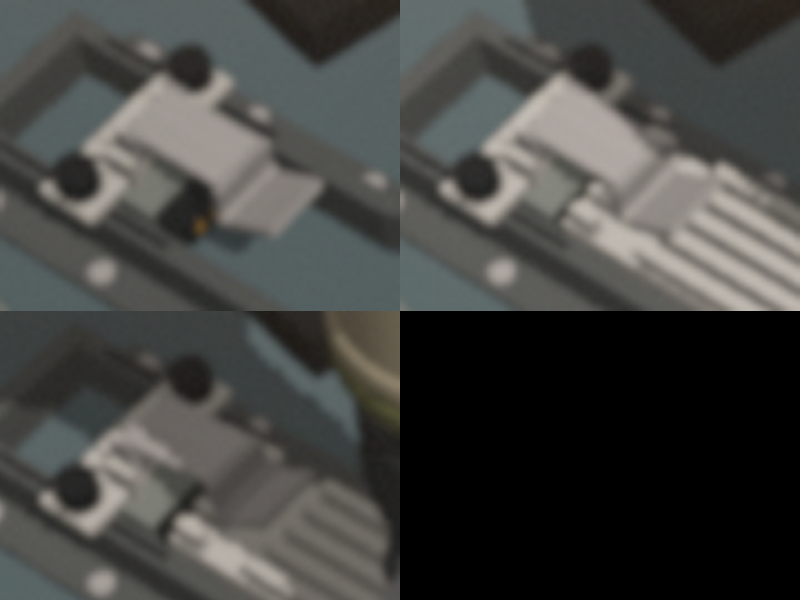

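```bash
python3 -c "
from h import *
a=cv2.imread('pics/scene0.png',0);b=cv2.imread('pics/scene15.png',0)
f=lambda i:cv2.Canny(cv2.resize(i[190:260,200:290],None,fx=8,fy=8,interpolation=cv2.INTER_CUBIC),30,70)
A=f(a);B=f(b)
o=np.zeros((*A.shape,3),np.uint8);o[A>0]=(0,0,255);o[B>0]=o[B>0]|np.array([0,255,0],np.uint8)
cv2.imwrite('pics/edge.png',o)
def sub(x,y,w,h,n):
  t=cv2.resize(a[y:y+h,x:x+w],None,fx=8,fy=8,interpolation=cv2.INTER_CUBIC)
  S=cv2.resize(b[y-8:y+h+8,x-8:x+w+8],None,fx=8,fy=8,interpolation=cv2.INTER_CUBIC)
  r=cv2.matchTemplate(S,t,cv2.TM_CCOEFF_NORMED);_,v,_,l=cv2.minMaxLoc(r);print(n,v,(l[0]-64)/8,(l[1]-64)/8)
sub(248,222,20,20,'bend/tip');sub(244,226,14,14,'crease');sub(228,208,14,12,'root');sub(210,222,14,14,'knob')
"
```

```text
bend/tip 0.6988469362258911 -7.625 -6.0
crease 0.8046278953552246 -6.25 -5.5
root 0.998666524887085 0.0 0.0
knob 0.998982310295105 0.0 0.0
```

View pics/edge.png

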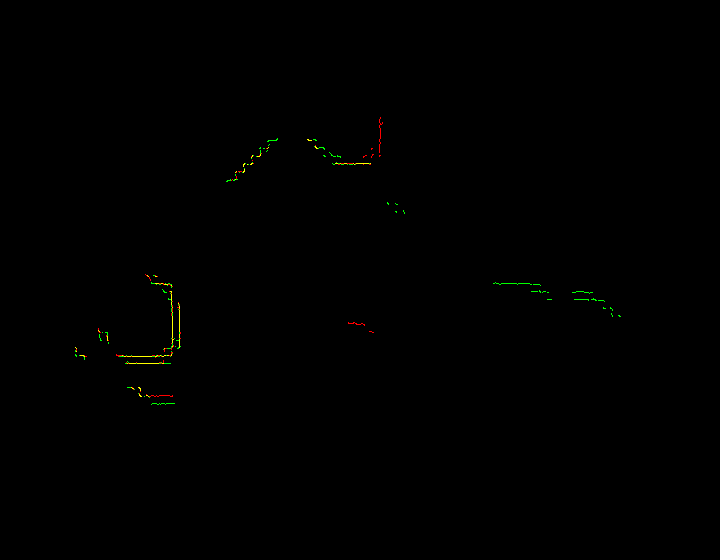

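```bash
python3 -c "
from h import *
a=cv2.imread('pics/scene0.png');b=cv2.imread('pics/scene15.png')
g=lambda i:cv2.resize(i[200:255,225:280],(399,399),interpolation=cv2.INTER_CUBIC)
l=cv2.imread('pics/sc11.png')
o=np.hstack([g(a),g(b)])
for k in range(50,399,50): o[k,::4]=(0,255,255)
for k in range(50,798,50): o[::4,k]=(0,255,255)
cv2.imwrite('pics/cmp2.png',o)"
```

```text
(no output)
```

View pics/cmp2.png

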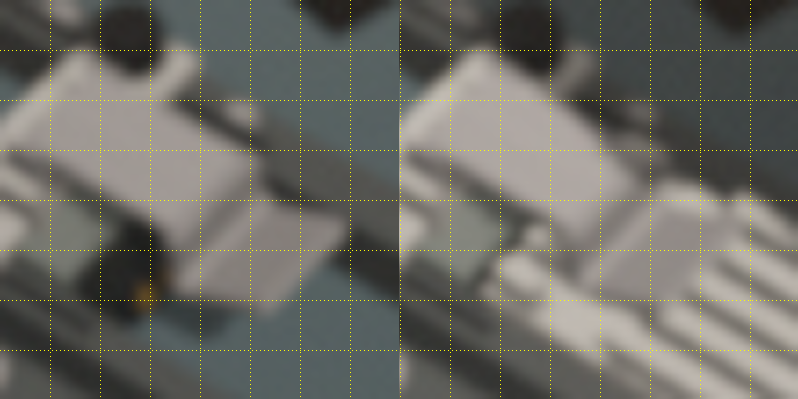

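```bash
python3 -c "
from h import *
m0=np.array([.5228,-.0726]);an=-1.8357;ex=np.array([np.cos(an),np.sin(an)]);ey=np.array([-ex[1],ex[0]])
for n in('scene','top'):
  s=ld(n);acc={}
  for v in range(480):
    for u in range(640):
      if n=='scene' and not(190<u<340 and 170<v<310):continue
      if n=='top' and not(330<u<530 and 180<v<320):continue
      P=dep(s,u,v);q=P[:2]-m0;U=(q@ex+.046)*1000;V=q@ey*1000
      if abs(V)<9 and 30<U<130: acc.setdefault(int(U//5)*5,[]).append(P[2]*1000)
  print(n,[(k,round(float(np.median(x)),1),len(x)) for k,x in sorted(acc.items())])
"
```

```text
scene [(30, 36.0, 23), (35, 39.4, 25), (40, 45.5, 46), (45, 44.1, 21), (50, 41.7, 16), (55, 39.1, 20), (60, 39.9, 49), (65, 52.5, 49), (70, 53.9, 24), (75, 54.6, 26), (80, 54.2, 23), (85, 53.7, 27), (90, 53.9, 36), (95, 53.4, 31), (100, 53.7, 34), (105, 53.6, 36), (110, 53.7, 21), (115, 32.1, 2), (125, 33.2, 11)]
top [(30, 28.8, 45), (35, 29.3, 48), (40, 44.0, 59), (45, 42.7, 47), (50, 39.9, 45), (55, 37.5, 45), (60, 35.8, 51), (65, 50.6, 66), (70, 51.7, 54), (75, 52.1, 51), (80, 52.4, 51), (85, 52.2, 49), (90, 52.0, 49), (95, 52.1, 53), (100, 52.2, 50), (105, 52.2, 49), (110, 52.3, 38), (115, 31.2, 23), (120, 31.0, 48), (125, 30.7, 45)]
```

```bash
python3 -c "
from h import *
m0=np.array([.5228,-.0726]);an=-1.8357;ex=np.array([np.cos(an),np.sin(an)]);ey=np.array([-ex[1],ex[0]])
s=ld('top')
for p in((103,85),(65,233),(440,180),(410,300)):
  q=onz(s,330+p[0]/4-.4,190+p[1]/4-.4,.04)[:2]-m0;print((q@ex+.046)*1000,q@ey*1000)
b=snap('top','top16.png')
a=cv2.imread('pics/top0.png');b=cv2.imread('pics/top16.png')
g=lambda i:cv2.resize(i[220:290,420:470],(400,560),interpolation=cv2.INTER_CUBIC)
cv2.imwrite('pics/cmp3.png',np.hstack([g(a),g(b)]))"
```

```text
-31.65158012349195 24.48955481311981
-30.557569545147697 -27.480609187499144
86.98032103691548 24.093990418843237
87.92707989448569 -17.855134015900617
```

View pics/cmp3.png

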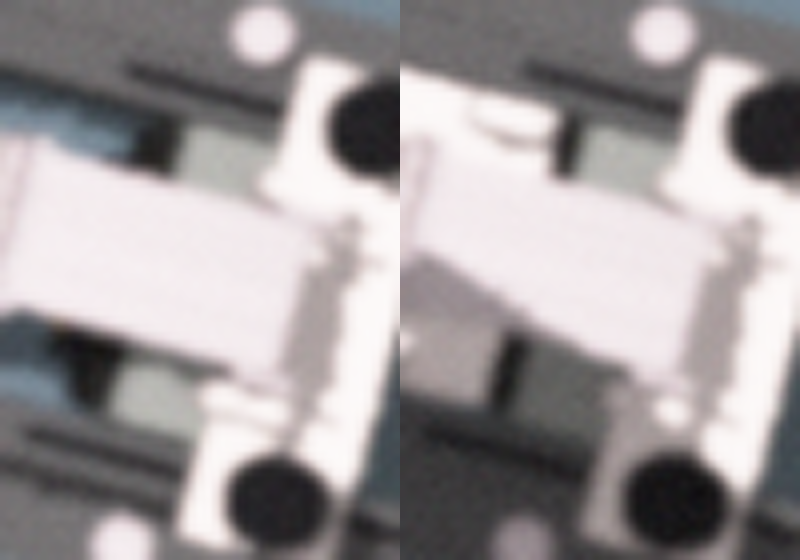

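View pics/top16.png

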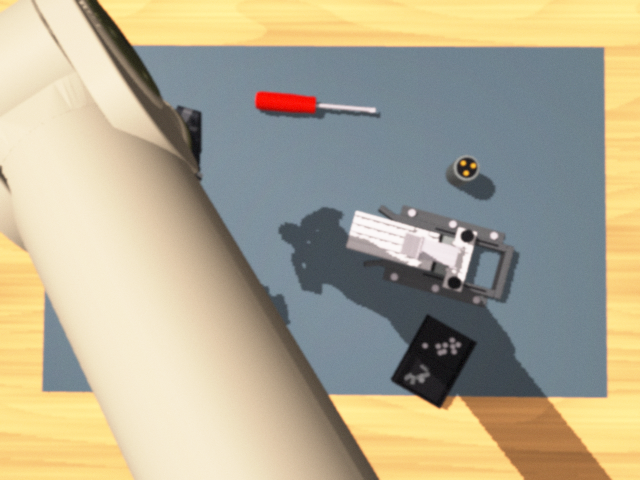

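Checks agree: the catch plate is level (52 mm from x = 65 to 115 mm) and dips to about 36 mm, below the 40 mm fin tips. The tail is at about -31 mm, where I left it, and the bystanders look unmoved. Handing in.

```bash
python3 -c "
from workcell import bot
print(bot.job_done(), bot.read_state()['clock'])"
```

```text
the job is handed in; nothing more can be done
the job is handed in; nothing more can be done
```

The module is in the dock on its base plate, fins up, with the catch down in the cross slot. I handed the job in at about 22 s of robot time, and no verdict came back.

- **What I did:** I pushed the module over high on its fins. It fell towards the dock onto its base plate. I then gripped its sides and slid it along the mat into the rails, let go, and pushed the tail with shut fingers to about 16.7 N. I estimate that put 12 to 14 N on the head after mat drag. Drag was not measured separately: my readings suggest 2.7 to 4.5 N.
- **Catch:** Depth readings from both cameras show the catch plate level. The top camera puts its hook at about 36 mm, below the 40 mm fin tips. A comparison by eye with the first picture hinted the tip sat about 1.5 pixels off its start. An automatic image match failed because the background had changed, so I relied on the depth readings.
- **Nose fit:** The force rose about 7 to 8 N per mm at the end, matching the rubber face. After I backed off, the tail stood at about -31 mm, within 1 mm of where I left it. I did not touch it again to confirm how tight the nose still sits.
- **Other things:** In the last top view the capacitor, screwdriver and tray looked unmoved. The gripper was clear of everything.

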